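# Find the paint tin lid that rocks and press it home

### The job

Four paint tins stand in the carton tray on the counter, and the lid of one of them has not been pushed home. With the fingertips press down near the edge of one lid after another until you come to the one that rocks under the press, then push that lid down until it sits level and fully home like the others. Only press: do not lift the lid, do not pick anything up, leave the other things on the counter and in the tray where they are, and finish clear of everything.

Things in the scene. Friction and masses are not known exactly. Their poses are not given: they have to be found in the camera images.
- tray: Open carton tray, 212 (x, across) x 318 (y, along) x 45 mm high, board 4 mm, fixed; turned up to 0.35 rad. Origin under its centre, +y to the left seen from the robot. Four identical round steel paint tins (white and green label, 99 mm across, outer rim 120 mm above the counter) are wedged in it and do not move: two at each end of the tray. Any of them can have the loose lid; which one changes.
- place_1 (a point): Centre of the lid of tin 1 (tray x = -51.5 mm, y = +103 mm), level with the top of the lid's raised edge when home, 123 mm above the counter. The round steel lid is 83 mm across; its raised edge, 7 mm wide, stands 2.5 mm above the flat middle panel, which is 69 mm across and so lies 120.5 mm above the counter when home. Axes as the tray's.
- place_2 (a point): The same point of tin 2 (tray x = -51.5 mm, y = -103 mm).
- place_3 (a point): The same point of tin 3 (tray x = +51.5 mm, y = +103 mm).
- place_4 (a point): The same point of tin 4 (tray x = +51.5 mm, y = -103 mm).
- lid (a joint): How far the loose lid is pressed down, in m: it starts between 0 and 0.001, level and 5 to 4 mm higher than a home lid; 0.005 is fully home, where it rests on the tin all round and cannot rock. Negative: lifted. It stays where it is left; about 7 N on its middle pushes it down, while a press near its edge only tips it. The value does not tell which tin it is on.
- lid_tilt_a (a joint): Tilt of the loose lid about a level axis through its middle, in rad; 0 is level. Until home, it rocks about its middle under a light press near its edge (about 2 N tips it fully, 0.1 to 0.13 rad, until that edge rests on the tin) and springs back level when released. Either sign; the axis is turned by an unknown angle.
- lid_tilt_b (a joint): The same about the level axis at right angles to that of lid_tilt_a: a press near the edge shows on either or both.
- tint_bottle: Loose yellow bottle with a black cap, 48 mm across, 150 mm high, standing in the tray between the tins (in the middle column, robot's side); origin under its centre. Leave alone.
- sample_jar: Loose blue jar with a white lid, 60 mm across, 80 mm high, standing in the tray between the tins (in the middle column, far side); origin under its centre. Leave alone.
- masking_tape: Loose roll of masking tape lying flat on the counter, 100 mm across, 36 mm high; origin under its centre. Leave alone.
- putty_knife: Loose putty knife lying on the counter, about 200 mm long; origin under its middle. Leave alone.
- brush: Loose flat paint brush lying on the counter, about 185 mm long and 50 mm wide; origin on the counter near the metal band. Leave alone.
- tape_measure: Loose yellow tape measure standing on the counter, 72 x 38 x 66 mm; origin under its centre. Leave alone.
- screw_box: Loose small carton of screws on the counter, 65 x 105 x 45 mm; origin under its centre. Leave alone.
Mind the look-alikes: they are no part of the job. What is shaped like the part that bears lid but yellow is not meant.

How it is judged (in metres and radians):
On the way:
1. the loose lid is found: it has been made to rock by a press near its edge (tilted by more than 0.05 rad) ((value of joint any of lid_tilt_a, lid_tilt_b above 0.05 rad or value of joint any of lid_tilt_a, lid_tilt_b below -0.05 rad)), for 0.06 s.
At the end, for the whole second after the job is handed in: the loose lid is home to within 1.2 mm and level to within 0.03 rad both ways (value of joint lid above 0.0038 m and value of joint lid_tilt_a between -0.03 and 0.03 rad and value of joint lid_tilt_b between -0.03 and 0.03 rad); the robot touches nothing.
It fails at once if the lid is lifted by more than 3 mm (value of joint lid below -0.003 m).
It fails at once if one of the other things on the counter or in the tray is moved by more than 30 mm, picked up or knocked over (distance of any of tint_bottle, sample_jar, masking_tape, putty_knife, brush, tape_measure, screw_box from where it was at the start of the episode above 0.03 m or angle between any of tint_bottle, sample_jar, tape_measure's own z axis and vertical above 0.5 rad).
It also fails if it takes over 48 s, if anything falls off the work surface, if the arm or the gripper's body presses on something with over 40 N, if the wrist force passes 120 N, or if a joint passes its speed limit or range.

### The arm

A 6-joint arm with a two-finger parallel gripper is mounted at the origin on the work surface. World frame = base frame: x ahead of the robot, y to its left, z up, the work surface at z = 0. Lengths are in mm, angles in rad, forces in N, time in s.
With the tool pointing down it reaches from about 275 to 1000 mm from the base axis. Payload 8.4 kg.
Tool frame: the origin (TCP) lies at the centre of the arm's flange, where the gripper is bolted on; the fingertips stand r.tip_extent ahead of it and the grasp point (between the pads) lies 155 mm ahead of it (r.tip_extent is the distance from the TCP to the fingertips, in mm); z points along the fingers, y is the direction in which the jaws open and shut (so a half turn about z gives the same grasp; the last joint's range is limited). The gripper opens to 85 mm and grips with 20 to 120 N. Pads are 22 mm wide; open, the fingers measure 114 mm over their backs; the gripper's body (76 mm by 85 mm) begins 54 mm behind the grasp point. The pads swing forward as they close: fully open they stand 13 mm farther back than shut.
Start: joints at [-1.236, 0.353, 1.633, -0, 1.155, -0.002], TCP at [206.542, -589.89, 404.681] pointing down, gripper open.
Joint ranges: [-2.63, 2.63], [-0.92, 2.1], [0.06, 2.66], [-1.3, 4.44], [0, 2.69], [-3.02, 3.02]. Speed limits (rad/s): [2.22, 2.22, 2.79, 3.14, 3.14, 3.14].

### API

Orientations are given as [roll, pitch, yaw] about the fixed x, y, z axes, in that order (R = Rz(yaw) Ry(pitch) Rx(roll)).
In Python, from rig import sense, grab_frame, job, r gives the robot as it stands. The module is installed in compiled form; this text tells all that it offers.
- The arm moves only by the shell command python3 -m creep 'ROWS' [FORCE]. ROWS is JSON, a list of rows, each a list of 7 numbers: the turn, a rotation vector about the tool's x, y, z in rad, then the shift along the tool's x, y, z in mm, then the closure, from 0 (fully open) to 1 (shut). In form: [[wx, wy, wz, dx, dy, dz, fingers], ...]. A call has 1 to 10 rows; each row shifts and turns the pose as measured when the row begins, along the tool's axes as they then stand; what a row does not reach is not made up. A row lasts 1/12 s, in which the tool goes at most 41.7 mm and 7.16 degrees, less where a joint would pass 70% of its speed; a pose out of reach is approached as far as the arm can. A call with a gripper value outside its range is refused whole. The fingers move at their own pace and stop on an object; FORCE is the grip in N (left out, the last holds). Time passes only in rows, so rows that do not move let the fingers close. It gives the time, the measured TCP pose, the force and the opening at its end, in the units of the state.
- sense(): the state, without advancing time (a new reading comes with each control period).
- grab_frame(name): name is "side" or "top" or "wrist"; returns a dict with "color" (420x560x3 uint8, red, green, blue), "mtx" (3x3 intrinsics, pixels), "T" (4x4, takes a point from camera to world coordinates). Camera axes: x right, y down, z forward; pixel columns grow to the right and rows downward; lengths in mm; the calibration is good to about 2 mm. A picture is of the moment at which its call begins. There is no depth.
- job.sign_off(): hands the job in, once; it reports no verdict.
The state is a dict: "clock": time; "qpos": joint angles; "qvel": joint speeds; "joint_efforts": joint torques, N m; "eef_pos": TCP position; "tcp_rot": TCP orientation; "contact_force": force on the tool from outside, world axes, zero at the start; "wrist_torque": the same for the moment, N m; "opening": opening from 0.0 (shut) to 1.0 (fully open).
Only numpy, scipy, OpenCV 4.12 (cv2) and the standard library are available. Lean on these libraries where they do the work, as an engineer would, in place of code of your own. Each camera call takes 0.05 s, during which the arm holds its last target.

## Working session

There is one attempt and no reset: what is moved stays moved. The work goes in short steps, Python scripts to look and compute and a shell command to move; the robot and the scene stay as the last step left them, time stands still between calls to the robot, and variables do not carry over. Pictures are saved under pics/ and viewed, and the job is handed in when it is done.

```bash
mkdir -p pics
cat > h.py <<'E'
import numpy as np, cv2
from rig import sense, grab_frame, job, r
def save(n,f): 
    fr=grab_frame(n); cv2.imwrite(f'pics/{f}.png',fr["color"][...,::-1]); np.savez(f'pics/{f}.npz',**fr); return fr
def ray(fr,u,v,z):
    d=np.linalg.inv(fr["mtx"])@[u,v,1]; T=np.array(fr["T"]); d=T[:3,:3]@d; o=T[:3,3]
    return o+d*(z-o[2])/d[2]
def proj(fr,p):
    T=np.linalg.inv(fr["T"]); q=fr["mtx"]@(T[:3,:3]@np.array(p)+T[:3,3]); return q[:2]/q[2]
E
python3 - <<'E'
from h import *
for n in("top","side","wrist"):
    f=save(n,n+"0"); print(n,np.round(f["T"],2).tolist())
s=sense(); print(s, r.tip_extent)
E
```

```text
top [[0.0, -0.99, 0.14, 255.12], [-1.0, 0.0, 0.01, -17.59], [-0.01, -0.14, -0.99, 1665.91], [0.0, 0.0, 0.0, 1.0]]
side [[-0.67, -0.43, 0.61, -304.52], [-0.74, 0.39, -0.54, 705.39], [-0.01, -0.81, -0.58, 835.16], [0.0, 0.0, 0.0, 1.0]]
wrist [[0.33, -0.91, -0.25, 269.71], [-0.94, -0.32, -0.09, -567.57], [-0.0, 0.26, -0.96, 372.68], [0.0, 0.0, 0.0, 1.0]]
{'clock': 0.15, 'qpos': array([-1.23638253e+00,  3.53527670e-01,  1.63396093e+00,  2.44876967e-05,
        1.15522031e+00, -2.41447613e-03]), 'qvel': array([-0.00216316, -0.00105737, -0.00382711, -0.00034961,  0.00050776,
        0.00122884]), 'joint_efforts': array([ 1.74363460e-03, -6.05635715e+01, -3.42338240e+01,  1.04647086e-04,
        6.24797671e-03,  2.64818362e-05]), 'eef_pos': array([ 206.49593959, -589.71275156,  404.1109366 ]), 'tcp_rot': array([-3.14047645e+00, -2.50874616e-05,  3.36818362e-01]), 'contact_force': array([-0.259295  , -0.36263882,  0.25082988]), 'wrist_torque': array([0.01841471, 0.02027437, 0.03670006]), 'opening': 0.9979852053820373} 173.4
```

View pics/top0.png

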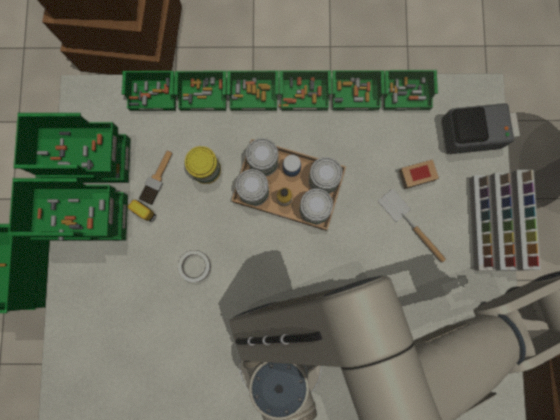

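View pics/side0.png

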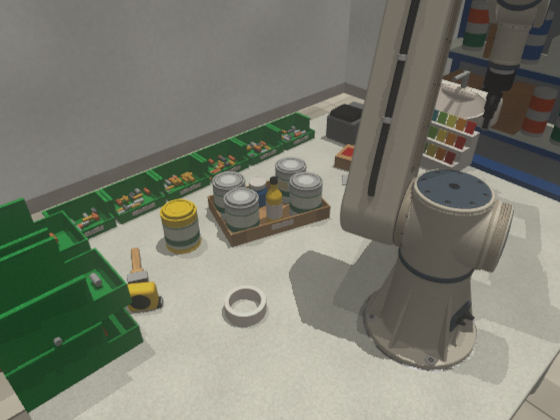

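View pics/wrist0.png

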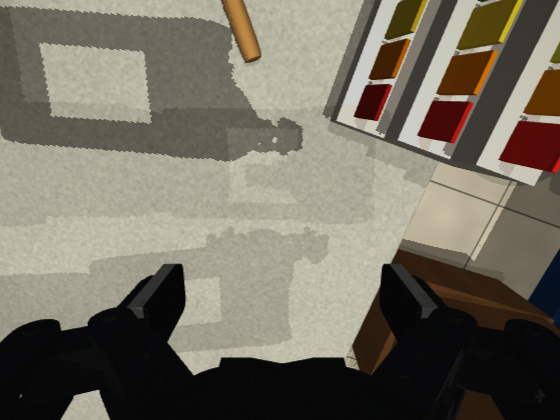

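The top view shows the tray at about (288,186), with grey lids at (262,154), (252,186), (326,173) and (317,206). The look-alike is the yellow-lidded tin at (201,164), outside the tray, and the white tape ring is at (194,266). Next I'll crop in closer.

Run:
```python
from h import *
a=cv2.imread('pics/top0.png')[130:235,220:355]; b=cv2.imread('pics/side0.png')[145:245,200:335]
cv2.imwrite('pics/c_top.png',cv2.resize(a,None,fx=5.5,fy=5.5,interpolation=cv2.INTER_CUBIC))
cv2.imwrite('pics/c_side.png',cv2.resize(b,None,fx=5.5,fy=5.5,interpolation=cv2.INTER_CUBIC))
fr=dict(np.load('pics/top0.npz'))
# tray mask: brown cardboard convex hull
hsv=cv2.cvtColor(cv2.imread('pics/top0.png'),cv2.COLOR_BGR2HSV)
m=cv2.inRange(hsv,(5,70,60),(20,255,255)); m2=np.zeros_like(m); m2[130:235,225:350]=m[130:235,225:350]
pts=cv2.findNonZero(m2); 
n,l,st,c=cv2.connectedComponentsWithStats(m2); print(st.tolist()[:8])
rect=cv2.minAreaRect(cv2.convexHull(pts)); print(rect)
P=np.array([ray(fr,*p,45)[:2] for p in cv2.boxPoints(rect)]); print(P.round(1), P.mean(0), [np.linalg.norm(P[i]-P[i-1]) for i in range(4)])
for u in[(262,154),(252,186),(326,173),(317,206)]: print(ray(fr,*u,123).round(0))
```

```text
[[0, 0, 560, 420, 232923], [232, 147, 99, 83, 2125], [241, 159, 9, 13, 57], [342, 166, 3, 7, 12], [330, 182, 11, 23, 72], [280, 193, 1, 1, 1], [286, 193, 2, 3, 3], [282, 195, 1, 1, 1]]
((288.16363525390625, 183.75503540039062), (99.78895568847656, 66.07601928710938), 16.886791229248047)
[[ 507.3  155.6]
 [ 714.1   96.5]
 [ 617.9 -210.1]
 [ 414.8 -146.3]] [563.53162336 -26.06642073] [np.float64(315.80356608661305), np.float64(215.15150354909758), np.float64(321.3930013327012), np.float64(212.82906731012184)]
[640.  54. 123.]
[541.  84. 123.]
[ 581. -141.  123.]
[ 479. -113.  123.]
```

View pics/c_top.png

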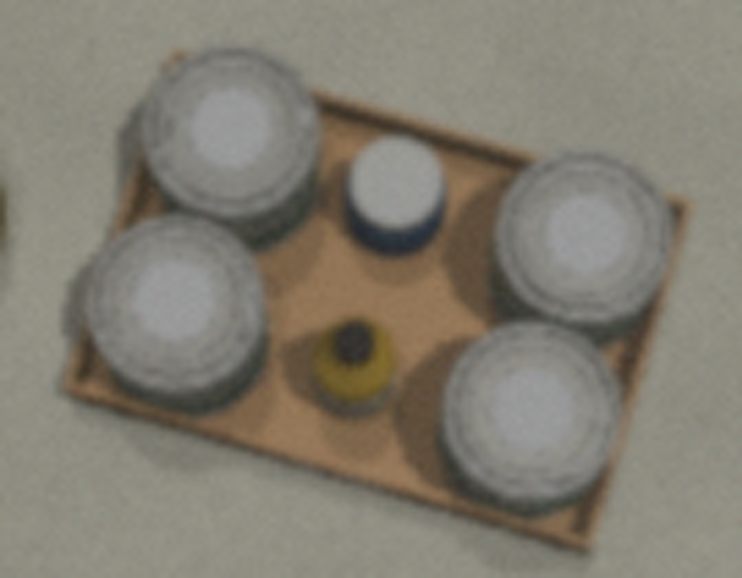

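View pics/c_side.png

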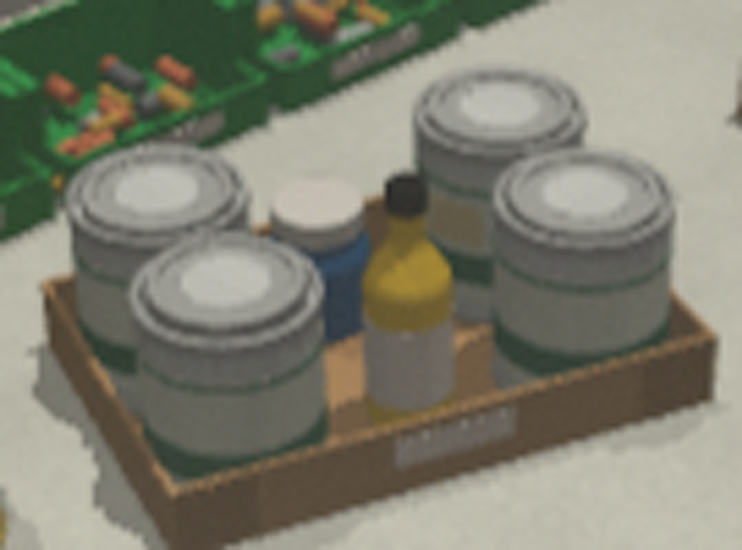

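The crops confirm four grey lids in the tray. The yellow tin is outside it and not meant. I'll fix the tin centres by ray casting and check them against the known spacings.

Run:
```python
from h import *
ft=dict(np.load('pics/top0.npz')); fs=dict(np.load('pics/side0.npz'))
c={3:(232,133),1:(177,303),4:(583,243),2:(532,413)}
cs={3:(157,190),1:(227,285),4:(499,110),2:(584,198)}
T={};S={}
for k in c:
    T[k]=ray(ft,c[k][0]/5.5+220-.4,c[k][1]/5.5+130-.4,121)[:2]
    S[k]=ray(fs,cs[k][0]/5.5+200-.4,cs[k][1]/5.5+145-.4,121)[:2]
    print(k,T[k].round(1),S[k].round(1))
nom={1:(-51.5,103),2:(-51.5,-103),3:(51.5,103),4:(51.5,-103)}
N=np.array([nom[k] for k in nom])
for D in(T,S):
    P=np.array([D[k] for k in nom]); o=P.mean(0); Q=P-o
    th=np.arctan2((N[:,0]*Q[:,1]-N[:,1]*Q[:,0]).sum(),(N*Q).sum())
    R=np.array([[np.cos(th),-np.sin(th)],[np.sin(th),np.cos(th)]])
    F=N@R.T+o; print(o.round(1),th.round(3),F.round(1).tolist(),'res',(P-F).round(1).tolist())
```

```text
3 [641.6  54.6] [641.8  55.4]
1 [545.2  84.4] [544.7  84. ]
4 [ 578.7 -140.2] [ 578.4 -138.4]
2 [ 483.6 -111.1] [ 480. -108.]
[562.3 -28.1] -0.307 [[544.3, 85.7], [482.1, -110.7], [642.5, 54.6], [580.3, -141.8]] res [[0.9, -1.2], [1.5, -0.4], [-0.9, 0.0], [-1.6, 1.6]]
[561.2 -26.8] -0.315 [[544.2, 87.1], [480.4, -108.7], [642.1, 55.2], [578.3, -140.6]] res [[0.5, -3.1], [-0.4, 0.7], [-0.3, 0.2], [0.2, 2.2]]
```

Both views agree to within about 2 mm, and the residuals match the given tin spacing. Mean centres:

| Tin | x | y |
|---|---|---|
| 1 | 544 | 86 |
| 2 | 481 | -110 |
| 3 | 642 | 55 |
| 4 | 579 | -141 |

I'll turn the tool to yaw 0, so tool x = world x, tool y = −world y and tool z is down, then close the fingers and go to tin 2.

```bash
python3 -m creep '[[0,0,0.112,0,0,0,1],[0,0,0.112,0,0,0,1],[0,0,0.112,0,0,0,1],[0,0,0,21,-33,0,1],[0,0,0,21,-33,0,1],[0,0,0,21,-33,0,1],[0,0,0,21,-33,0,1],[0,0,0,21,-33,0,1],[0,0,0,21,-33,0,1],[0,0,0,21,-33,0,1]]' 30
python3 -c "
from h import *
s=sense();print(s['eef_pos'],s['tcp_rot'],s['contact_force'],s['opening'],r.tip_extent)"
```

```text
clock: 0.98
eef_pos: [357.8, -357.5, 400.9]
tcp_rot: [-3.14, 0.003, -0.027]
contact_force: [0.9, -0.2, 0.7]
opening: 0.005
[ 357.76032532 -357.49890992  400.89812469] [-3.14001925e+00  2.75472941e-03 -2.67999420e-02] [ 0.93194178 -0.20617976  0.67773862] 0.0049427678775978276 173.4
```

```bash
python3 -m creep '[[0,0,-0.027,0,0,0,1],[0,0,0,21,-34,5,1],[0,0,0,21,-34,5,1],[0,0,0,21,-34,5,1],[0,0,0,21,-34,5,1],[0,0,0,21,-34,10,1],[0,0,0,21,-34,10,1],[0,0,0,20,-34,10,1],[0,0,0,0,0,0,1],[0,0,0,0,0,0,1]]'
python3 -c "
from h import *
f=save('wrist','w1');s=sense();print(s['eef_pos'],s['tcp_rot'],s['contact_force'])"
```

```text
clock: 1.82
eef_pos: [507.7, -107.4, 350.4]
tcp_rot: [-3.141, -0.001, 0.009]
contact_force: [-1.3, 0.4, 0.6]
opening: 0.001
[ 507.51168155 -107.83000237  350.43704599] [-3.14082375e+00 -1.16118616e-03  7.49712204e-03] [ 0.10627467  0.9844907  -0.68970507]
```

View pics/w1.png

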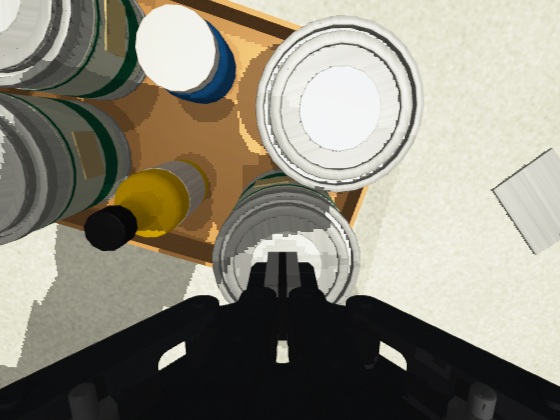

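The wrist view shows the shut fingertips at about (283,265), over the upper part of tin 2's lid, and tin 4's lid clear at (340,103). I'll descend to just above the lid edge.

```bash
python3 -m creep '[[0,0,0,3,2,20,1],[0,0,0,0,0,20,1],[0,0,0,0,0,5,1],[0,0,0,0,0,0,1]]'
python3 -m creep '[[0,0,0,0,0,0,1]]'
python3 -m creep '[[0,0,0,0,0,2,1],[0,0,0,0,0,0,1]]'
python3 -m creep '[[0,0,0,0,0,2,1],[0,0,0,0,0,0,1]]'
```

```text
clock: 2.2
eef_pos: [510.0, -113.4, 305.9]
tcp_rot: [3.141, -0.004, 0.005]
contact_force: [0.4, -0.1, 0.2]
opening: -0.002
clock: 2.28
eef_pos: [509.5, -114.4, 306.1]
tcp_rot: [3.141, -0.003, 0.004]
contact_force: [0.3, -0.4, -0.1]
opening: -0.0
clock: 2.45
eef_pos: [509.5, -115.7, 305.6]
tcp_rot: [3.14, -0.004, 0.002]
contact_force: [-0.9, 0.4, 0.2]
opening: -0.003
clock: 2.62
eef_pos: [509.8, -116.3, 304.9]
tcp_rot: [3.14, -0.007, 0.001]
contact_force: [-0.3, -0.0, 0.4]
opening: 0.001
```

```bash
python3 -m creep '[[0,0,0,1,-5,3,1],[0,0,0,0,0,3,1]]'
python3 -m creep '[[0,0,0,0,0,3,1]]'
python3 -m creep '[[0,0,0,0,0,3,1]]'
```

```text
clock: 2.78
eef_pos: [511.3, -111.2, 299.8]
tcp_rot: [3.139, -0.009, 0.001]
contact_force: [0.1, -0.0, 0.2]
opening: -0.005
clock: 2.87
eef_pos: [511.5, -110.9, 296.7]
tcp_rot: [3.139, -0.009, 0.001]
contact_force: [-0.9, -0.2, -0.6]
opening: -0.0
clock: 2.95
eef_pos: [511.8, -110.9, 295.1]
tcp_rot: [3.139, -0.01, 0.002]
contact_force: [-18.3, 0.7, 61.2]
opening: -0.001
```

Tin 2 is stiff at home height (61 N, contact at TCP z of about 296.4, tip 123 mm), so its lid is already home. Next I'll lift and go to tin 4, pressing its edge at (549,-141). There I'll stop at a TCP z of about 298, which would tip a loose lid but not touch a home one.

```bash
python3 -m creep '[[0,-0.01,0,0,0,-20,1],[0,0,0,0,0,-12,1],[0,0,0,20,15,0,1],[0,0,0,18,15,0,1],[0,0,0,0,0,0,1]]'
python3 -m creep '[[0,0,0,0,0,0,1]]'
```

```text
clock: 3.37
eef_pos: [550.5, -140.2, 328.5]
tcp_rot: [3.139, 0.001, 0.005]
contact_force: [-0.2, -0.7, 0.6]
opening: 0.003
clock: 3.45
eef_pos: [550.7, -140.4, 328.0]
tcp_rot: [3.139, 0.002, 0.004]
contact_force: [-0.5, -0.3, -0.7]
opening: 0.003
```

```bash
python3 -m creep '[[0,0,0,-1,0,14,1],[0,0,0,0,0,10,1]]'
python3 -m creep '[[0,0,0,0,0,3,1]]'
python3 -m creep '[[0,0,0,0,0,2,1]]'
```

```text
clock: 3.62
eef_pos: [549.9, -140.2, 304.5]
tcp_rot: [3.139, -0.001, 0.004]
contact_force: [-1.9, 0.8, -0.8]
opening: 0.002
clock: 3.7
eef_pos: [549.0, -139.7, 299.9]
tcp_rot: [3.139, 0.001, 0.004]
contact_force: [-0.6, -0.4, 0.0]
opening: 0.001
clock: 3.78
eef_pos: [548.4, -139.3, 296.9]
tcp_rot: [3.14, 0.003, 0.005]
contact_force: [0.1, 0.0, 0.2]
opening: -0.002
```

```bash
python3 -m creep '[[0,0,0,0,0,1.5,1]]'
python3 -m creep '[[0,0,0,0,0,1,1]]'
```

```text
clock: 3.87
eef_pos: [548.3, -139.2, 296.2]
tcp_rot: [3.139, 0.003, 0.005]
contact_force: [-7.2, -0.2, 32.2]
opening: -0.0
clock: 3.95
eef_pos: [548.3, -139.1, 296.3]
tcp_rot: [3.139, 0.003, 0.005]
contact_force: [-3.7, -1.2, 14.4]
opening: -0.001
```

Tin 4 is stiff at the same height, so it is home too. Next is tin 3, edge at (612,55), crossing with the tips above the bottle.

```bash
python3 -m creep '[[0,0,0,0,0,-35,1],[0,0,0,0,0,-35,1],[0,0,0,13,-38,0,1],[0,0,0,13,-38,0,1],[0,0,0,13,-38,0,1],[0,0,0,13,-38,0,1],[0,0,0,12,-38,0,1],[0,0,0,0,0,0,1]]'
python3 -m creep '[[0,0,0,0,0,0,1]]'
```

```text
clock: 4.62
eef_pos: [612.5, 57.9, 371.9]
tcp_rot: [3.14, 0.0, -0.001]
contact_force: [0.2, 0.2, 0.2]
opening: -0.002
clock: 4.7
eef_pos: [612.4, 59.8, 371.9]
tcp_rot: [3.14, 0.0, 0.002]
contact_force: [0.0, -1.3, -0.4]
opening: -0.001
```

```bash
python3 -m creep '[[0,0,0,0,4,25,1],[0,0,0,0,0,25,1],[0,0,0,0,0,15,1]]'
python3 -m creep '[[0,0,0,0,0,2,1]]'
python3 -m creep '[[0,0,0,0,0,2,1]]'
```

```text
clock: 4.95
eef_pos: [613.5, 56.2, 309.8]
tcp_rot: [3.141, -0.008, 0.004]
contact_force: [0.3, -0.5, 0.3]
opening: 0.002
clock: 5.03
eef_pos: [612.1, 55.3, 305.1]
tcp_rot: [3.14, -0.003, 0.004]
contact_force: [-1.9, -0.2, -0.1]
opening: 0.0
clock: 5.12
eef_pos: [611.7, 54.5, 302.8]
tcp_rot: [3.14, -0.002, 0.003]
contact_force: [0.1, 0.3, 1.2]
opening: 0.004
```

```bash
python3 -m creep '[[0,0,0,0,0,3,1]]'
python3 -m creep '[[0,0,0,0,0,2,1]]'
python3 -m creep '[[0,0,0,0,0,1.5,1]]'
```

```text
clock: 5.2
eef_pos: [611.5, 53.8, 300.0]
tcp_rot: [3.14, -0.002, 0.002]
contact_force: [0.4, 0.9, 0.2]
opening: 0.003
clock: 5.28
eef_pos: [611.6, 53.3, 298.5]
tcp_rot: [3.14, -0.002, 0.002]
contact_force: [-0.7, 0.1, -0.7]
opening: 0.0
clock: 5.37
eef_pos: [611.8, 53.0, 297.6]
tcp_rot: [3.14, -0.003, 0.001]
contact_force: [0.5, -0.3, 0.1]
opening: 0.001
```

```bash
python3 -m creep '[[0,0,0,0,0,2,1]]'
python3 -m creep '[[0,0,0,0,0,1.5,1]]'
```

```text
clock: 5.45
eef_pos: [612.0, 52.8, 296.3]
tcp_rot: [3.14, -0.005, 0.001]
contact_force: [-3.1, -0.2, 14.3]
opening: 0.001
clock: 5.53
eef_pos: [612.1, 52.7, 296.2]
tcp_rot: [3.14, -0.005, 0.001]
contact_force: [-8.0, 0.6, 18.1]
opening: 0.002
```

Tin 3 is stiff at home height as well, which leaves tin 1. I still need to make it rock, so I'll press its far edge at (574,87).

```bash
python3 -m creep '[[0,0,0,0,0,-20,1],[0,0,0,0,0,-12,1],[0,0,0,-19,-17,0,1],[0,0,0,-19,-17,0,1],[0,0,0,0,0,0,1]]'
python3 -m creep '[[0,0,0,0,0,10,1]]'
python3 -m creep '[[0,0,0,0,0,8,1]]'
```

```text
clock: 5.95
eef_pos: [574.4, 86.8, 332.5]
tcp_rot: [3.141, -0.011, -0.002]
contact_force: [0.6, 0.8, -0.2]
opening: 0.002
clock: 6.03
eef_pos: [575.1, 87.4, 324.8]
tcp_rot: [-3.142, -0.015, -0.001]
contact_force: [0.7, -0.9, 0.4]
opening: 0.001
clock: 6.12
eef_pos: [575.3, 87.5, 316.5]
tcp_rot: [-3.141, -0.016, -0.0]
contact_force: [0.2, -0.3, -0.2]
opening: -0.001
```

```bash
python3 -m creep '[[0,-0.014,0,-1,0,10,1]]'
python3 -m creep '[[0,0,0,0,0,2,1]]'
python3 -m creep '[[0,0,0,0,0,3,1]]'
python3 -m creep '[[0,0,0,0,0,2,1]]'
```

```text
clock: 6.2
eef_pos: [575.2, 87.3, 306.3]
tcp_rot: [-3.141, -0.004, 0.0]
contact_force: [0.1, 0.5, 0.1]
opening: 0.0
clock: 6.28
eef_pos: [574.8, 86.9, 302.0]
tcp_rot: [3.141, -0.001, -0.0]
contact_force: [-0.4, -1.1, -0.2]
opening: 0.002
clock: 6.37
eef_pos: [575.3, 86.5, 298.0]
tcp_rot: [3.141, -0.0, -0.001]
contact_force: [1.9, 0.2, 1.4]
opening: -0.003
clock: 6.45
eef_pos: [575.8, 86.2, 295.4]
tcp_rot: [3.141, 0.0, -0.001]
contact_force: [-5.2, 1.8, 20.2]
opening: -0.002
```

Run:
```python
from h import *
a=save('wrist','w2'); b=save('side','s2')
c=b["color"][150:250,190:335,::-1]; cv2.imwrite('pics/s2c.png',cv2.resize(c,None,fx=5.5,fy=5.5,interpolation=cv2.INTER_CUBIC))
print(sense()['contact_force'],sense()['eef_pos'])
```

```text
[-1.86105174  1.69211709  6.07344913] [575.67325083  86.25834793 295.92003661]
```

View pics/w2.png

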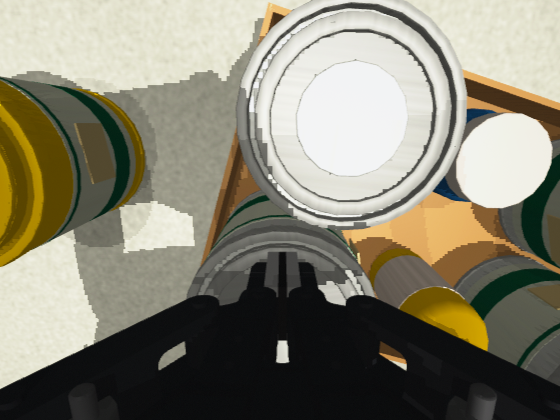

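View pics/s2c.png

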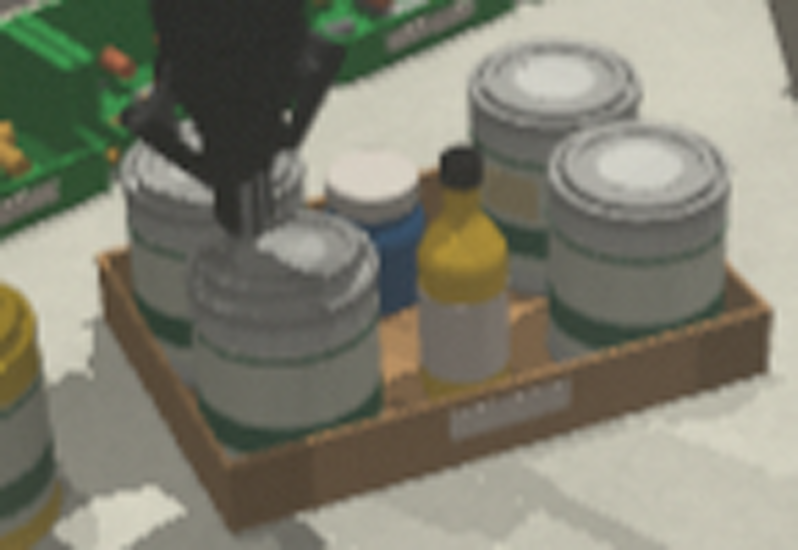

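The side view shows tin 1's lid at (265,280) in the crop, with its near edge apparently standing proud. The force data are ambiguous (1.4 N at 298, stiff at 295.9). To confirm, I'll press the opposite edge slowly and average the force.

```bash
python3 -m creep '[[0,0,0,0,0,-20,1],[0,0,0,0,0,-10,1],[0,0,0,-30,0,0,1],[0,0,0,-30,0,0,1],[0,0,0,0,0,10,1],[0,0,0,0,0,10,1]]'
python3 -m creep '[[0,0,0,0,0,0,1]]'
python3 - <<'E'
from h import *
b=save('side','s3')
c=b["color"][150:250,190:335,::-1]; cv2.imwrite('pics/s3c.png',cv2.resize(c,None,fx=5.5,fy=5.5,interpolation=cv2.INTER_CUBIC))
E
```

```text
clock: 7.05
eef_pos: [516.5, 85.2, 307.3]
tcp_rot: [-3.141, -0.004, -0.003]
contact_force: [0.7, -0.3, 0.1]
opening: -0.003
clock: 7.13
eef_pos: [515.9, 85.0, 305.6]
tcp_rot: [3.141, -0.002, -0.003]
contact_force: [0.5, -1.4, -0.3]
opening: -0.003
```

View pics/s3c.png

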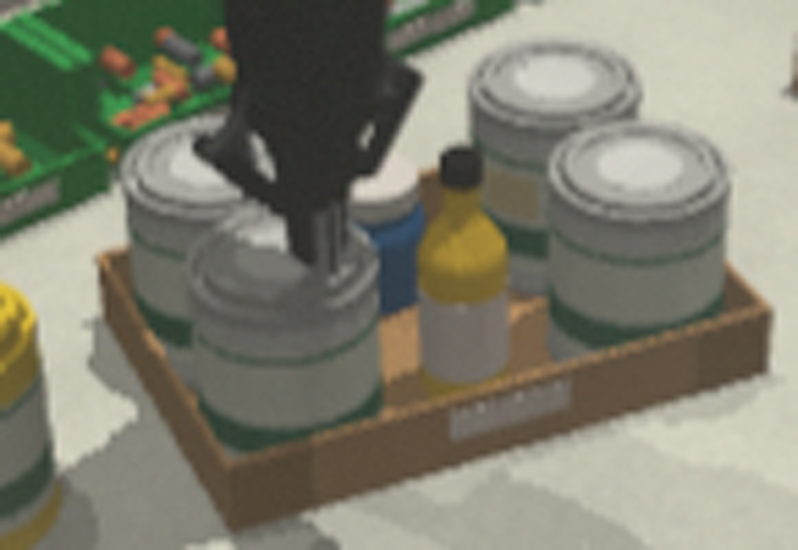

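The fingertips at crop (330,260) are over the robot-side edge of tin 1's lid, a few mm above it. Now I'll press in fine steps.

```bash
for i in 1; do :; done
python3 -m creep '[[0,0,0,0,-1,2,1]]'
python3 -m creep '[[0,0,0,0,0,2,1]]'
python3 -m creep '[[0,0,0,0,0,1.5,1]]'
python3 -m creep '[[0,0,0,0,0,1,1]]'
python3 -m creep '[[0,0,0,0,0,1,1]]'
python3 -m creep '[[0,0,0,0,0,1,1]]'
python3 -c "
from h import *
f=save('side','s4');c=f['color'][150:250,190:335,::-1]; cv2.imwrite('pics/s4c.png',cv2.resize(c,None,fx=5.5,fy=5.5,interpolation=cv2.INTER_CUBIC))"
```

```text
clock: 7.27
eef_pos: [517.5, 86.0, 304.3]
tcp_rot: [-3.142, -0.003, -0.004]
contact_force: [0.3, -0.4, -0.3]
opening: 0.0
clock: 7.35
eef_pos: [518.3, 86.1, 302.1]
tcp_rot: [-3.142, -0.003, -0.004]
contact_force: [0.1, -0.6, -0.5]
opening: 0.002
clock: 7.43
eef_pos: [518.9, 86.2, 300.4]
tcp_rot: [-3.141, -0.004, -0.004]
contact_force: [0.2, -0.4, -0.0]
opening: -0.001
clock: 7.52
eef_pos: [519.5, 86.2, 299.2]
tcp_rot: [-3.141, -0.004, -0.004]
contact_force: [0.5, 0.3, -0.3]
opening: 0.001
clock: 7.6
eef_pos: [519.8, 86.2, 298.0]
tcp_rot: [-3.141, -0.004, -0.004]
contact_force: [-0.2, 0.0, 0.6]
opening: -0.0
clock: 7.68
eef_pos: [519.9, 86.3, 297.0]
tcp_rot: [-3.141, -0.004, -0.004]
contact_force: [-2.9, 0.4, 3.2]
opening: -0.001
```

View pics/s4c.png

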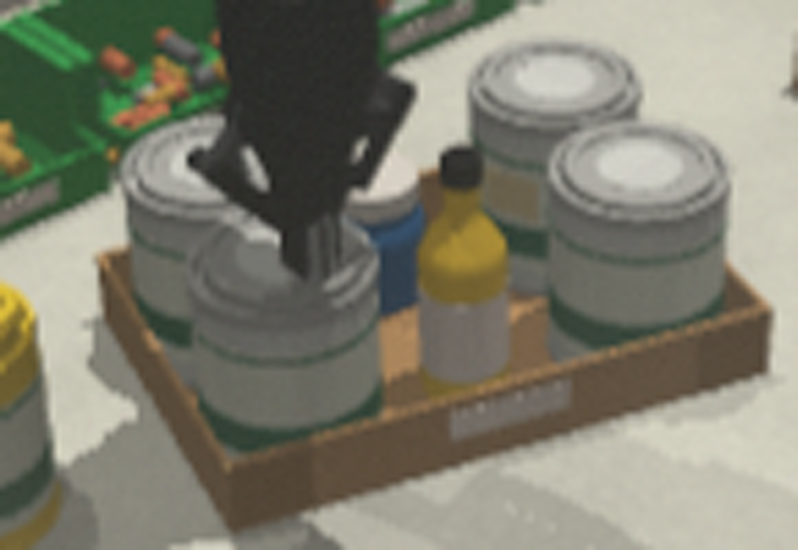

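The contact on tin 1 came at about home height, so that press was not conclusive. It's possible one of the earlier presses tipped a lid. I'll compare the lids in the side pictures before and after.

```bash
python3 -m creep '[[0,0,0,0,0,-30,1],[0,0,0,0,0,-40,1],[0,0,0,-10,0,-40,1],[0,0,0,-10,39,0,1],[0,0,0,-10,39,0,1],[0,0,0,-10,39,0,1],[0,0,0,-10,39,0,1],[0,0,0,-10,39,0,1],[0,0,0,-10,39,0,1],[0,0,0,-10,39,0,1]]'
python3 -m creep '[[0,0,0,-10,39,0,1],[0,0,0,-10,39,0,1],[0,0,0,0,0,0,1],[0,0,0,0,0,0,1]]'
python3 - <<'E'
from h import *
b=save('side','s5');t=save('top','t5')
def up(x): return cv2.resize(x,None,fx=5.5,fy=5.5,interpolation=cv2.INTER_CUBIC)
for n,a,f,(y0,y1,x0,x1) in(('s','side0',b,(145,245,200,335)),('t','top0',t,(130,235,220,355))):
    A=cv2.imread(f'pics/{a}.png')[y0:y1,x0:x1]; B=f["color"][y0:y1,x0:x1,::-1]
    cv2.imwrite(f'pics/{n}5c.png',up(B)); d=cv2.GaussianBlur(cv2.absdiff(A,B),(0,0),.8).max(2)
    cv2.imwrite(f'pics/{n}5d.png',up(np.clip(d.astype(int)*5,0,255).astype(np.uint8)))
E
```

```text
clock: 8.57
eef_pos: [438.2, -189.4, 414.0]
tcp_rot: [3.14, -0.011, 0.009]
contact_force: [1.0, -0.4, 0.0]
opening: -0.001
clock: 8.9
eef_pos: [414.8, -277.2, 414.9]
tcp_rot: [3.137, -0.013, 0.002]
contact_force: [-0.1, 0.3, 0.5]
opening: 0.003
```

View pics/s5d.png

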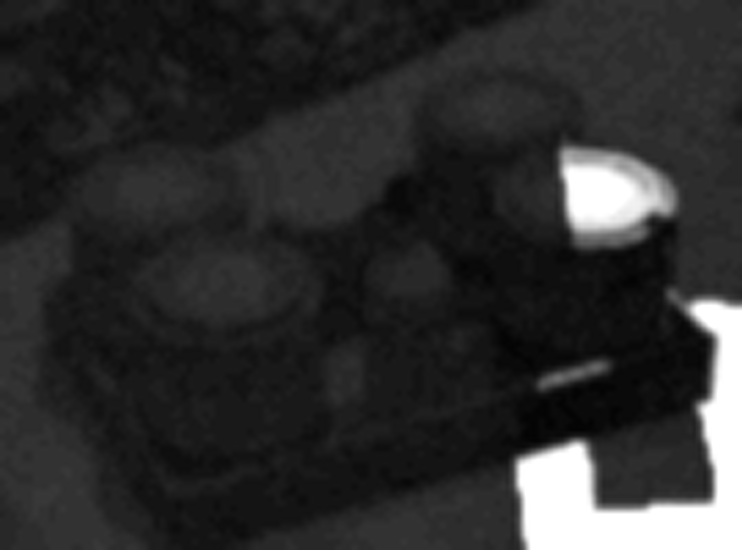

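View pics/s5c.png

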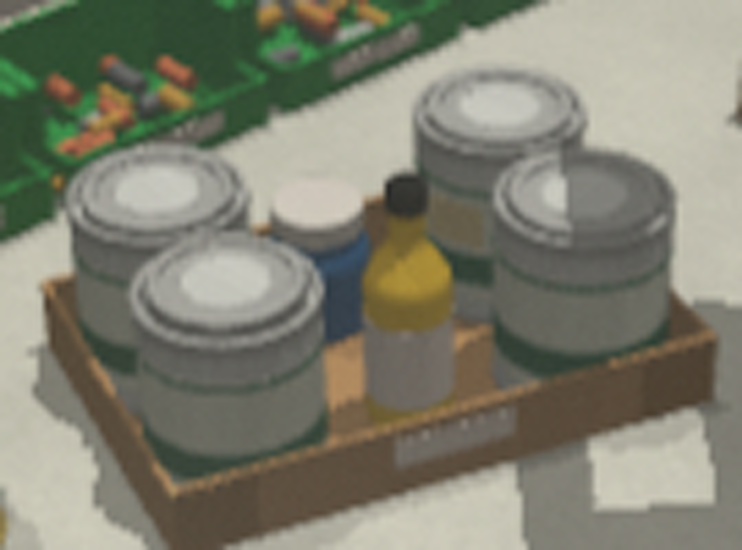

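View pics/t5d.png

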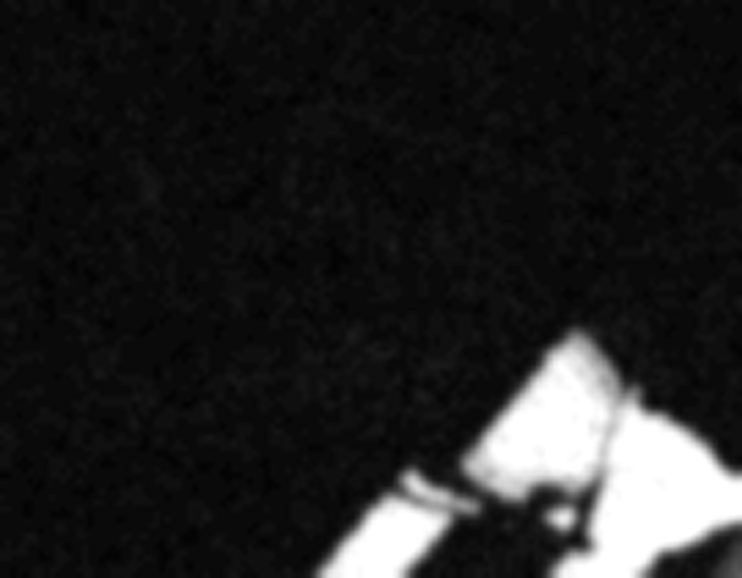

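The differences show no lasting change on any lid. Only the arm's shadow moved, over tin 2. A loose lid springs back, so I'll compare the pressed pictures s2 and s4 of tin 1 with the free view, with the contrast stretched.

Run:
```python
from h import *
out=[]
for n in('s2','s4','s5'):
    g=cv2.cvtColor(cv2.imread(f'pics/{n}.png')[180:218,220:264],cv2.COLOR_BGR2GRAY)
    g=cv2.resize(g,None,fx=6,fy=9,interpolation=cv2.INTER_CUBIC); out.append(cv2.createCLAHE(3,(4,4)).apply(g))
cv2.imwrite('pics/cmp1.png',np.hstack(out))
out=[]
for c in((228.5,179.5),(241.3,196.8),(290.7,165),(306.2,181)):
    g=cv2.cvtColor(cv2.imread('pics/side0.png'),cv2.COLOR_BGR2GRAY)
    g=cv2.getRectSubPix(g,(46,36),c); g=cv2.resize(g,None,fx=8,fy=8,interpolation=cv2.INTER_CUBIC); out.append(cv2.createCLAHE(3,(3,3)).apply(g))
cv2.imwrite('pics/cmp2.png',np.vstack([np.hstack(out[:2]),np.hstack(out[2:])]))
```

```text
(no output)
```

View pics/cmp1.png

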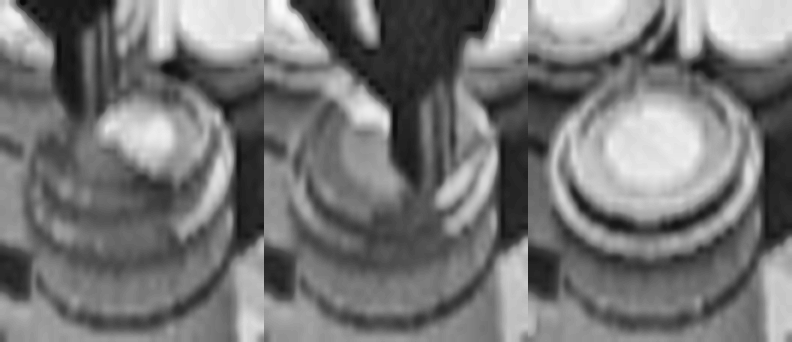

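View pics/cmp2.png

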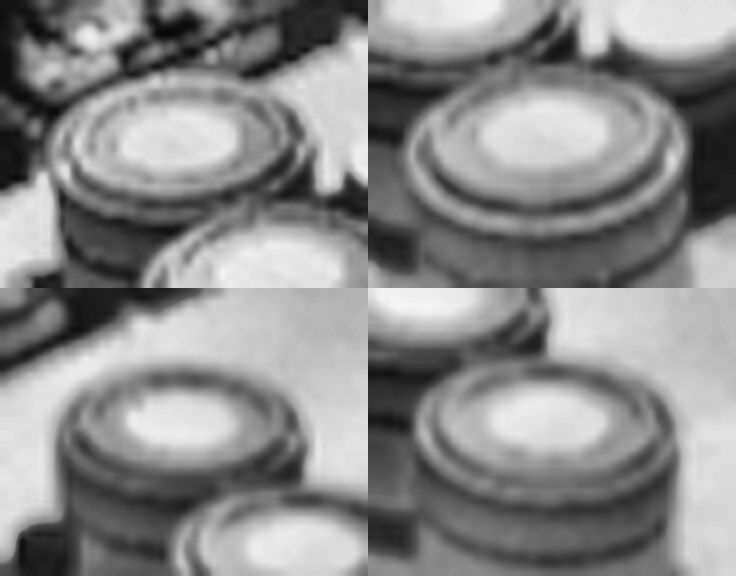

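In the stretched pictures, tin 1 (upper right in cmp2) alone has a dark band under its lid edge: its lid stands proud. Under the near-edge press (middle of cmp1) the band disappears at that side, so the lid rocked. The softer forces on tin 1 fit this too. The loose lid is on tin 1, so I'll now press its middle at (544,86).

```bash
python3 -m creep '[[0,-0.013,0,13,-36,0,1],[0,0,0,13,-36,0,1],[0,0,0,13,-36,0,1],[0,0,0,13,-36,0,1],[0,0,0,13,-36,0,1],[0,0,0,13,-36,0,1],[0,0,0,13,-36,0,1],[0,0,0,13,-36,0,1],[0,0,0,13,-36,0,1],[0,0,0,13,-36,0,1]]'
python3 -m creep '[[0,0,0,0,0,0,1],[0,0,0,0,0,0,1]]'
```

```text
clock: 9.83
eef_pos: [543.1, 110.0, 414.1]
tcp_rot: [3.136, -0.002, 0.013]
contact_force: [1.8, 0.1, -0.5]
opening: 0.001
clock: 10.0
eef_pos: [543.3, 120.6, 414.0]
tcp_rot: [3.139, -0.003, 0.024]
contact_force: [0.3, 0.3, -0.9]
opening: -0.002
```

```bash
python3 -m creep '[[0,0,0.02,1,17,20,1],[0,0,0,0,13,30,1],[0,0,0,0,0,20,1],[0,0,0,0,0,10,1],[0,0,0,0,0,5,1]]'
python3 -m creep '[[0,0,0,0,0,0,1]]'
```

```text
clock: 10.42
eef_pos: [543.1, 94.3, 328.7]
tcp_rot: [3.14, -0.008, 0.013]
contact_force: [0.0, -0.1, 0.1]
opening: -0.002
clock: 10.5
eef_pos: [542.4, 94.3, 327.9]
tcp_rot: [3.14, -0.006, 0.013]
contact_force: [-0.1, -0.3, -0.3]
opening: 0.0
```

```bash
python3 -m creep '[[0,0,0.01,2,7,6,1],[0,0,0,0,0,6,1]]'
python3 -m creep '[[0,0,0,0,0,5,1]]'
python3 -m creep '[[0,0,0,0,0,3,1]]'
```

```text
clock: 10.67
eef_pos: [545.3, 87.3, 317.5]
tcp_rot: [3.14, -0.009, 0.003]
contact_force: [0.9, -0.6, 0.0]
opening: -0.0
clock: 10.75
eef_pos: [545.6, 87.1, 312.8]
tcp_rot: [3.141, -0.01, 0.003]
contact_force: [0.5, 0.4, 0.8]
opening: -0.004
clock: 10.83
eef_pos: [545.8, 87.0, 309.7]
tcp_rot: [3.141, -0.011, 0.002]
contact_force: [0.2, 0.3, -0.6]
opening: -0.003
```

```bash
python3 -m creep '[[0,-0.01,0,-1,0,4,1]]'
python3 -m creep '[[0,0,0,0,0,4,1]]'
python3 -m creep '[[0,0,0,0,0,2,1]]'
python3 -m creep '[[0,0,0,0,0,2,1]]'
python3 -m creep '[[0,0,0,0,0,2,1]]'
```

```text
clock: 10.92
eef_pos: [545.2, 86.9, 305.8]
tcp_rot: [3.141, -0.002, 0.002]
contact_force: [-0.2, 0.2, 0.2]
opening: -0.002
clock: 11.0
eef_pos: [545.2, 86.9, 301.7]
tcp_rot: [3.141, -0.001, 0.002]
contact_force: [-0.2, -0.7, 0.4]
opening: 0.002
clock: 11.08
eef_pos: [545.1, 87.0, 299.2]
tcp_rot: [3.141, -0.001, 0.002]
contact_force: [-0.1, -0.3, 0.5]
opening: -0.0
clock: 11.17
eef_pos: [545.2, 87.0, 297.2]
tcp_rot: [3.141, -0.001, 0.002]
contact_force: [-2.2, -0.9, 7.9]
opening: 0.0
clock: 11.25
eef_pos: [545.2, 87.1, 295.4]
tcp_rot: [3.141, -0.001, 0.002]
contact_force: [-3.0, -1.0, 7.9]
opening: 0.0
```

The reading is 7.9 N and the lid is sliding down, as described for the loose lid. I'll keep going to the stop at a TCP z of about 293.8.

```bash
python3 -m creep '[[0,0,0,0,0,1.5,1]]'
python3 -m creep '[[0,0,0,0,0,1.5,1]]'
python3 -m creep '[[0,0,0,0,0,1.5,1]]'
```

```text
clock: 11.33
eef_pos: [545.3, 87.0, 294.2]
tcp_rot: [3.141, -0.001, 0.002]
contact_force: [-2.3, -0.5, 7.4]
opening: -0.001
clock: 11.42
eef_pos: [545.3, 87.1, 293.4]
tcp_rot: [3.141, -0.001, 0.002]
contact_force: [-7.2, -0.8, 22.9]
opening: -0.0
clock: 11.5
eef_pos: [545.3, 87.1, 293.4]
tcp_rot: [3.141, -0.001, 0.002]
contact_force: [-8.0, -1.7, 26.6]
opening: 0.002
```

The lid stops hard at TCP z = 293.4, the home panel height, with 27 N. Retreating to verify.

```bash
python3 -m creep '[[0,0,0,0,0,-20,1],[0,0,0,0,0,-35,1],[0,0,0,0,0,-40,1],[0,0,0,-10,39,-10,1],[0,0,0,-10,39,0,1],[0,0,0,-10,39,0,1],[0,0,0,-10,39,0,1],[0,0,0,-10,39,0,1],[0,0,0,-10,39,0,1],[0,0,0,-10,39,0,1]]'
python3 -m creep '[[0,0,0,-10,39,0,1],[0,0,0,-10,39,0,1],[0,0,0,0,0,0,1],[0,0,0,0,0,0,1],[0,0,0,0,0,0,1]]'
python3 - <<'E'
from h import *
save('side','s6'); save('top','t6')
g0=cv2.cvtColor(cv2.imread('pics/side0.png'),cv2.COLOR_BGR2GRAY);g6=cv2.cvtColor(cv2.imread('pics/s6.png'),cv2.COLOR_BGR2GRAY)
f=lambda g,c:cv2.createCLAHE(3,(3,3)).apply(cv2.resize(cv2.getRectSubPix(g,(46,36),c),None,fx=8,fy=8,interpolation=cv2.INTER_CUBIC))
C=((228.5,179.5),(241.3,196.8),(290.7,165),(306.2,181))
cv2.imwrite('pics/cmp6.png',np.vstack([np.hstack([f(g6,c) for c in C[:2]]),np.hstack([f(g6,c) for c in C[2:]])]))
E
```

```text
clock: 12.33
eef_pos: [476.6, -188.7, 406.2]
tcp_rot: [3.14, -0.009, 0.016]
contact_force: [1.7, -0.9, -0.2]
opening: 0.003
clock: 12.75
eef_pos: [453.9, -277.1, 406.8]
tcp_rot: [3.136, -0.011, 0.008]
contact_force: [-0.5, 0.6, 0.1]
opening: -0.002
```

View pics/cmp6.png

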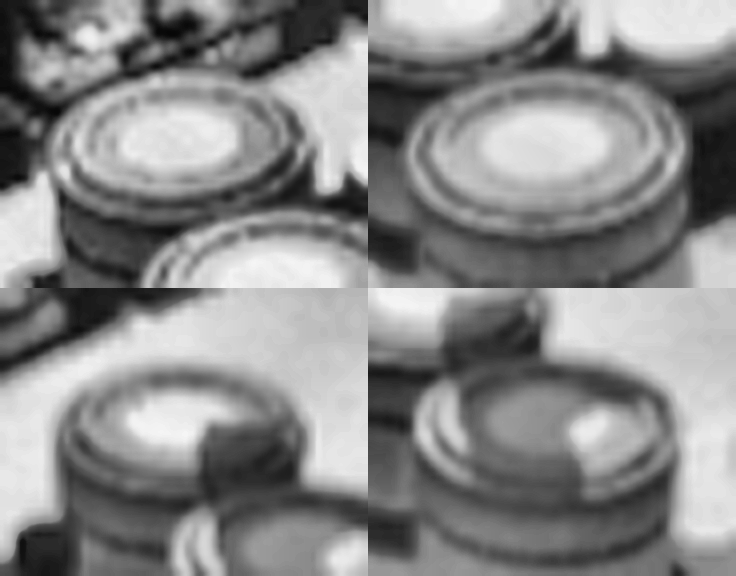

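View pics/t6.png

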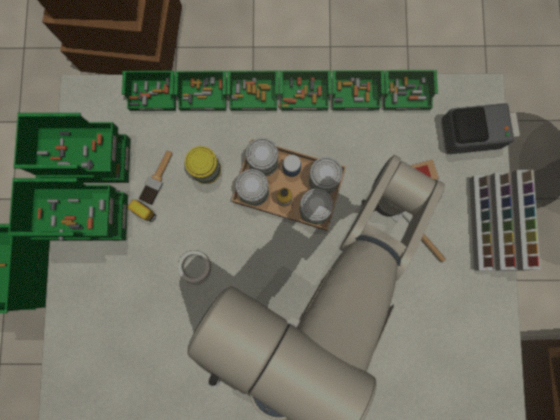

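Tin 1's lid (upper right of the crop) now sits concentric like the others and the dark band is gone. The top view shows everything else in place and the arm clear at (400,190).

```bash
python3 -c "
from h import *
job.sign_off(); print('ok')"
```

```text
the job is handed in; nothing more can be done
ok
```

The loose lid was on tin 1; I pushed it home and handed the job in, with about 13 s on the robot's clock.

- **Finding it:** I pressed near the lid edges of tins 2, 4, 3 and 1. Tins 2, 4 and 3 were stiff at home height. Tin 1 gave softly when I pressed two opposite edges.
- **Pushing it home:** Pressed in the middle, tin 1's lid slid down at about 7.5–8 N. It stopped hard at the home panel height, with 27 N at the end.
- **Last checks:** In the side picture the dark band under tin 1's lid edge is gone and the lid sits like the others. In the top picture nothing had visibly moved, though the arm hides part of the putty knife and screw box. The arm was clear and the force was about 0 N.
- **Less certain:** I inferred the rocking from the side pictures and a force change near the noise level. I did not measure the tilt directly. On tin 1, the first firm resistance at the edges came at nearly the same height as on the home lids, so I needed the pictures to be sure.
- **Hard press:** The press on tin 2 briefly reached 61 N at the wrist, on the fingertips only. That is below the 120 N wrist limit.

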